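# Shut the corner-block hopper's gate on its catch

### The job

Two bench hoppers with sliding steel gates stand open on the gift-box packing table. Push the gate of the wide hopper (the one full of wooden corner blocks) fully shut by its upright tab, until the spring catch clicks behind it, and let go. Leave the gate of the narrow hopper (the dowel pegs) open where it is.

Things in the scene. Friction and masses are not known exactly. Their poses are not given: they have to be found in the camera images.
- wide_tab (a point): Mid top edge of the wide (150 mm) plywood hopper's push tab: upright steel plate 50 wide, 8 thick, 60 tall, top 130 mm over the table. Rides on the gate; +x is the level push-shut direction, square to the tab, +y along its width. Catch gear beyond it and at its +y side is under 95 mm high. The bin, 165 mm high, starts 86 mm beyond the tab's mid-plane when shut. Clear on the -x side.
- wide_gate (a joint): Opening of the wide hopper's gate, m: 0 shut, 0.09 fully open, hard stop at -0.003 (3 mm past shut). Starts 50 to 85 mm open. About 6 N of friction; stays where left. The catch adds to this from 27 mm open, most at 15 mm (about 13 N in all), and snaps in behind the gate's pin near 0; at the hard stop it is always caught.
- wide_catch (a joint): Travel of the wide hopper's spring catch, a brass wedge 26 mm long beside the rails on the tab's +y side, m: 0 fully out (before the gate's pin reaches it, and again once clicked in behind the pin), up to 0.009 while the pin pushes it aside. Worked by the gate, not by hand.
- narrow_tab (a point): Mid top edge of the narrow (84 mm wide) hopper's push tab, 26 mm wide, else the same heights, axes and mechanism as the wide one; its bin holds dowel pegs. Its gate stands 50 to 85 mm open and is to be left alone. The hoppers stand side by side in either order, about 0.3 to 0.5 m apart, each turned up to 15 degrees.

How it is judged:
By the outcome, as a careful person would: the job done as asked, in the order asked, and still so for the second after the job is handed in, with the robot touching nothing.
It also fails if it takes over 32 s, if anything falls off the work surface, if the arm or the gripper's body presses on something with over 40 N, if the wrist force passes 120 N, or if a joint passes its speed limit or range.

### The arm

A 6-joint arm with a two-finger parallel gripper is mounted at the origin on the work surface. World frame = base frame: x ahead of the robot, y to its left, z up, the work surface at z = 0. Lengths are in mm, angles in degrees, forces in N, time in s.
With the tool pointing down it reaches from about 250 to 800 mm from the base axis. Payload 8.5 kg.
Tool frame: the origin (TCP) lies at the very end of the fingers, on their centre line; the grasp point (between the pads) lies 19 mm behind it; z points along the fingers, y is the line along which they close (so a half turn about z gives the same grasp; the last joint's range is limited). The gripper opens to 85 mm and grips with 20 to 120 N. Pads are 22 mm wide; open, the fingers measure 114 mm over their backs; the gripper's body (76 mm by 85 mm) begins 54 mm behind the grasp point. The pads swing forward as they close: fully open they stand 13 mm farther back than shut.
Start: joints at [-65.89, 13.648, -0.773, 75.585, 0, 90], TCP at [214.438, -479.161, 231.276] pointing down, gripper open.
Joint ranges: [-152.45, 152.45], [-59.26, 108.67], [-65.41, 83.53], [-104.44, 129.93], [-82.83, 76.93], [-180, 180]. Speed limits (degrees/s): [127.2, 127.2, 159.86, 180, 180, 180].

### API

Orientations are given as a 3x3 rotation matrix whose columns are the frame's x, y, z axes.
In Python, from cell import arm gives the robot as it stands.
- The arm moves only by the tool shift_gripper, called after "Call:" as name(argument=value, ...), one argument or row to a line, values as JSON. Schema: {"type":"object","properties":{"motion":{"type":"object","properties":{"tx":{"type":"array","items":{"type":"number"},"minItems":1,"maxItems":8},"ty":{"type":"array","items":{"type":"number"},"minItems":1,"maxItems":8},"tz":{"type":"array","items":{"type":"number"},"minItems":1,"maxItems":8},"wx":{"type":"array","items":{"type":"number"},"minItems":1,"maxItems":8},"wy":{"type":"array","items":{"type":"number"},"minItems":1,"maxItems":8},"wz":{"type":"array","items":{"type":"number"},"minItems":1,"maxItems":8}},"additionalProperties":false,"required":["tx","ty","tz","wx","wy","wz"]},"jaw":{"type":"number"},"grip_n":{"type":"number"},"only":{"type":"string"},"quiet":{"type":"boolean"},"lines":{"type":"string"}},"required":["motion"],"additionalProperties":false}. motion is an object with one list for each field, all of the same length, 1 to 8, a row being the entries at one place: tx, ty, tz (the shift in shares of the most that a row can go, 1 being 50 mm), wx, wy, wz (a rotation vector in parts of the range, where 1.0 means 90 degrees); each row shifts and turns the commanded pose from where the row before left it, along the tool's axes as they then stand; what a row does not reach is not made up. A row lasts 1/10 s, in which the tool goes at most 50 mm and 8.59 degrees, less where a joint would pass 70% of its speed; a pose out of reach is approached as far as the arm can. jaw is the finger opening in mm, set as the call begins (left out keeps the last). The fingers move at their own pace and stop on an object; grip_n is the grip in N (left out, the last holds). Time passes only in rows, so rows that do not move let the fingers close. The tool returns the time, the measured TCP pose, the force, the opening and the grip force at its end. only (a regular expression) keeps the lines of the reply that match it, lines (a string "A,B") keeps lines A to B, and quiet returns only ok. Shift and turn numbers lie between -1 and 1, and a call with a number outside is refused. Input that does not fit is refused with a message, and nothing moves.
- arm.get_obs(): the state, without advancing time (a new reading comes with each control period).
- arm.capture(name): name is "scene" or "top" or "wrist"; returns a dict with "image" (480x640x3 uint8, red, green, blue), "fx", "fy", "cx", "cy" (pixels), "R" (3x3) and "t" (3): a world point X has camera coordinates R X + t; the wrist camera has in their place "tool_from_camera" (4x4, takes a point from camera to tool coordinates, whose origin is the TCP and whose axes are the flange's). Camera axes: x right, y down, z forward; pixel columns grow to the right and rows downward; lengths in mm; the calibration is good to about 2 mm. A picture is of the moment at which its call begins: read the wrist's pose just before it. There is no depth.
- arm.hand_in(): hands the job in; it is judged then, once.
The state is a dict: "t": time; "joint_positions": joint angles; "qvel": joint speeds; "joint_torque": joint torques, N m; "tool_pos": TCP position; "orientation": TCP orientation; "wrist_force": force on the tool from outside, world axes, zero at the start; "wrist_torque": the same for the moment, N m; "finger_gap": finger opening in mm; "grip_force": force on a finger pad.
Only numpy, scipy, OpenCV 4.12 (cv2) and the standard library are available. Lean on these libraries where they do the work, as an engineer would, in place of code of your own. Each camera call takes 0.05 s, during which the arm holds its last target. There are 200 camera calls.

## Working session

There is one attempt and no reset: what is moved stays moved. The work goes in short steps, Python scripts to look and compute and a tool call to move; the robot and the scene stay as the last step left them, time stands still between calls to the robot, and variables do not carry over. Pictures are saved under pics/ and viewed, at most 10 in all, crops included, and the job is handed in when it is done.

```bash
mkdir -p pics; ls
```

Run:
```python
from cell import arm
import cv2,numpy as np
for n in("scene","top"):
    c=arm.capture(n); cv2.imwrite(f"pics/{n}0.png",c["image"][:,:,::-1])
    print(n,c["fx"],c["cx"],c["cy"],np.round(c["R"],4).tolist(),np.round(c["t"],1))
o=arm.get_obs();print(o["t"],o["tool_pos"],o["orientation"])
```

```text
cell.py
pics
scene 528.1290765731869 317.41909151985055 248.10901079683123 [[0.9331, 0.3592, 0.0191], [0.2273, -0.5476, -0.8053], [-0.2788, 0.7557, -0.5926]] [-570.   -53.3  955. ]
top 545.3397115753331 323.0520580662402 246.49901227011608 [[-0.0156, -0.9999, 0.0014], [-0.9974, 0.0154, -0.0707], [0.0707, -0.0025, -0.9975]] [ 20.9 619.4 962.3]
0.1 [ 214.30110381 -478.86764286  230.7413546 ] [[ 9.12772301e-01  4.08468422e-01 -5.23598426e-04]
 [ 4.08468758e-01 -9.12771542e-01  1.17714543e-03]
 [ 2.90099439e-06 -1.28833934e-03 -9.99999170e-01]]
```

View pics/scene0.png

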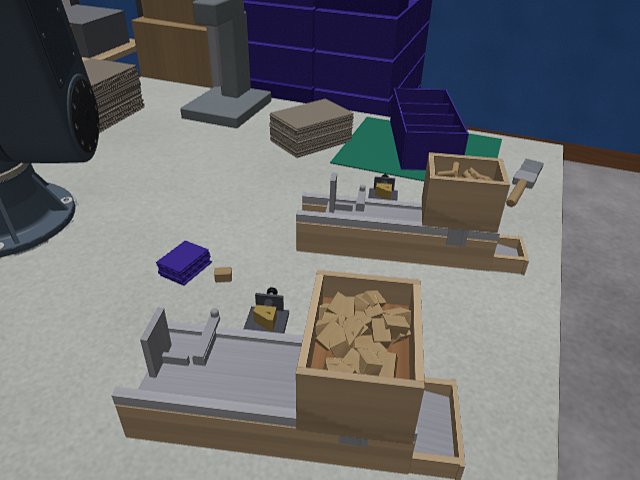

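View pics/top0.png

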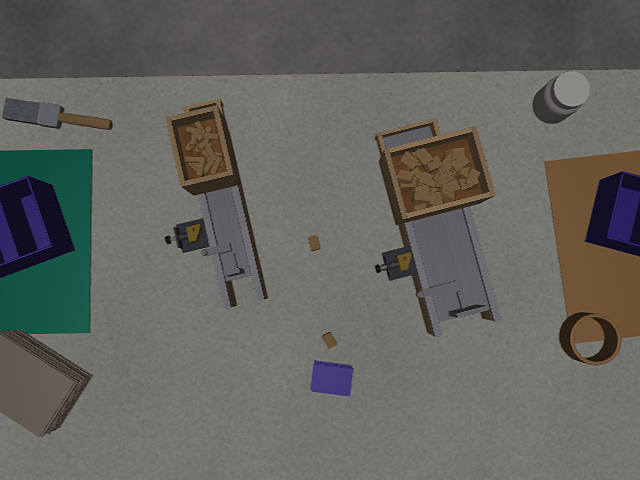

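The wide hopper is the right one in the top view, with its tab near (467,308), and the near one in the scene view, with its tab near (155,343). I'll zoom in on both.

Run:
```python
import cv2,numpy as np
a=cv2.imread("pics/top0.png")[190:340,370:520]; b=cv2.imread("pics/scene0.png")[290:410,110:230]
cv2.imwrite("pics/crop.png",np.hstack([cv2.resize(a,(400,400),interpolation=2),cv2.resize(b,(400,400),interpolation=2)]))
```

```text
(no output)
```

View pics/crop.png

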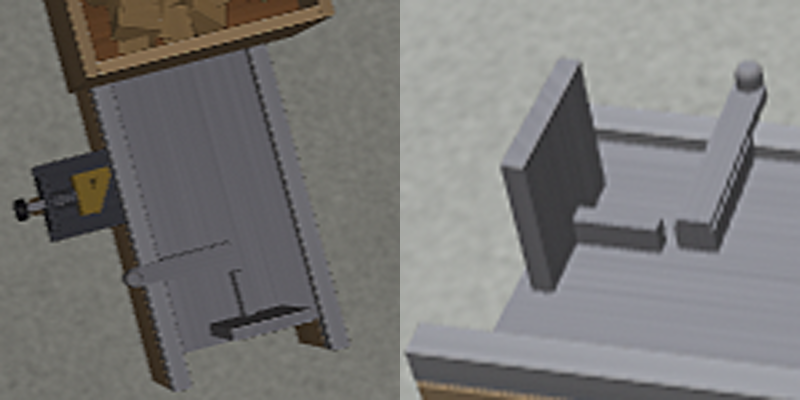

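Create h.py:
```python
from cell import arm
import numpy as np
def ray(c,u,v,z):
    R=np.array(c["R"]);t=np.array(c["t"]);C=-R.T@t
    d=R.T@np.array([(u-c["cx"])/c["fx"],(v-c["cy"])/c["fy"],1]);return C+d*(z-C[2])/d[2]
```

Run:
```python
from h import *
s=arm.capture("scene");t=arm.capture("top")
print("tab scene",ray(s,152.9,324.3,130),"corners",[ray(s,*p,130)[:2].round(1) for p in((140.9,339.5),(147.5,341),(158.6,307.4),(164.6,308.9))])
f=lambda u,v:(370+u/2.667,190+v/2.667)
print("tab top",ray(t,*f(272,326),130),ray(t,*f(230,335),130),ray(t,*f(315,316),130))
for a,b in(((95,90),(185,388)),((268,50),(347,348))):
    d=ray(t,*f(*a),75)-ray(t,*f(*b),75);print("rail ang",np.degrees(np.arctan2(d[1],d[0])))
# catch brass, bin near edge
print("brass",ray(t,*f(92,190),85),"bin edge top",ray(t,*f(85,90),165),ray(t,*f(333,15),165))
```

```text
tab scene [ 506.95456523 -227.01738594  130.        ] corners [array([ 508.6, -250.3]), array([ 516.2, -249.5]), array([ 497.2, -202.4]), array([ 504.7, -202. ])]
tab top [ 503.38586826 -224.05430218  130.        ] [ 498.43928884 -198.78463082  130.        ] [ 508.92188228 -249.96786243  130.        ]
rail ang 15.265586755101346
rail ang 12.82646227195241
brass [ 588.18310709 -125.4672633    85.        ] bin edge top [ 642.94129805 -110.79914847  165.        ] [ 684.60780306 -256.33203275  165.        ]
```

The rows are not in the units I measure in: shifts go in shares of 50 mm and turns go in shares of 90 degrees. I convert before sending: 5 degrees / 90 = 0.0556.

Call:
shift_gripper(
  motion={"tx":[0,0],"ty":[0,0],"tz":[0,0],"wx":[0,0],"wy":[0,0],"wz":[0.0556,0.0556]},
  jaw=0,
  grip_n=40,
)

```text
t: 0.4
tool_pos: [214.4, -479.0, 231.1]
orientation: [[0.971, 0.24, -0.0], [0.24, -0.971, 0.0], [-0.0, -0.001, -1.0]]
wrist_force: [0.3, 0.1, 0.5]
finger_gap: 58.9
grip_force: 0.0
```

Call:
shift_gripper(
  motion={"tx":[0.4,0.74,0.8,0.8,0.8,0.8,0.8,0.4],"ty":[-0.24,-0.44,-0.48,-0.48,-0.48,-0.48,-0.48,-0.24],"tz":[0,0,0,0,0,0,0,0],"wx":[0,0,0,0,0,0,0,0],"wy":[0,0,0,0,0,0,0,0],"wz":[0,0,0,0,0,0,0,0]},
)

```text
t: 1.2
tool_pos: [444.5, -248.1, 231.2]
orientation: [[0.969, 0.246, 0.0], [0.246, -0.969, 0.001], [0.0, -0.001, -1.0]]
wrist_force: [-0.9, -0.8, 0.2]
finger_gap: -0.3
grip_force: 0.0
```

Call:
shift_gripper(
  motion={"tx":[0.2,0,0],"ty":[-0.1,0,0],"tz":[0,0,0],"wx":[0,0,0],"wy":[0,0,0],"wz":[0,0,0]},
)

```text
t: 1.5
tool_pos: [450.5, -243.9, 231.2]
orientation: [[0.97, 0.244, -0.001], [0.244, -0.97, 0.0], [-0.001, -0.0, -1.0]]
wrist_force: [-0.5, -0.3, 0.4]
finger_gap: -0.2
grip_force: 0.0
```

Run:
```python
from h import *
import cv2
o=arm.get_obs();print(o["orientation"].round(3),o["tool_pos"],o["wrist_force"])
x=o["orientation"];x=np.array(x)
T=np.array([505,-225.5,130])
for name in("scene",):
    c=arm.capture(name);cv2.imwrite("pics/s1.png",c["image"][:,:,::-1])
c=arm.capture("wrist");cv2.imwrite("pics/w1.png",c["image"][:,:,::-1]);print(np.round(c["tool_from_camera"],3).tolist(),c["fx"],c["cx"],c["cy"])
u=np.array([np.cos(.2443),np.sin(.2443),0]);print(x.T@(T-45*u-o["tool_pos"]))
```

```text
[[ 0.97   0.244 -0.001]
 [ 0.244 -0.97   0.   ]
 [-0.001 -0.    -1.   ]] [ 450.52310647 -243.86371529  231.15103445] [-0.52662532 -0.32256717  0.37876097]
[[-0.0, -0.945, -0.326, 83.516], [1.0, -0.0, 0.0, -0.171], [-0.0, -0.326, 0.945, -143.576], [0.0, 0.0, 0.0, 1.0]] 411.69345475385063 323.050418041631 243.07156744698844
[ 12.37389745  -4.59985255 101.14406383]
```

View pics/w1.png

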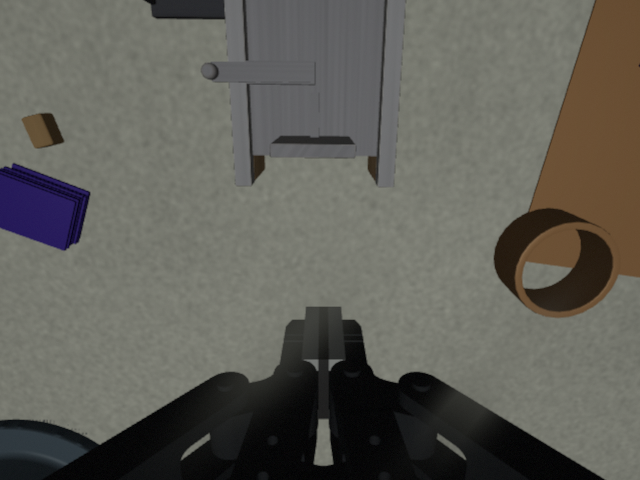

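The wrist view shows the tab's top edge at (313,150), square to the tool and about 5 mm to the -y side, so the yaw is right. Next I descend behind the tab.

Converted, 25 mm is 0.5, 15 mm is 0.3.

Call:
shift_gripper(
  motion={"tx":[0,0.04,0.04,0.04,0.04,0.04,0.04,0],"ty":[-0.02,-0.02,-0.02,-0.02,-0.02,0,0,0],"tz":[0.3,0.5,0.5,0.5,0.5,0.3,0.16,0],"wx":[0,0,0,0,0,0,0,0],"wy":[0,0,0,0,0,0,0,0],"wz":[0,0,0,0,0,0,0,0]},
)

```text
t: 2.4
tool_pos: [460.8, -236.0, 92.7]
orientation: [[0.97, 0.243, -0.001], [0.243, -0.97, 0.001], [-0.001, -0.001, -1.0]]
wrist_force: [0.3, 0.4, -0.1]
finger_gap: 0.2
grip_force: 0.0
```

Call:
shift_gripper(
  motion={"tx":[0.16,0.24,0.2,0.16,0.12,0],"ty":[0,0,0,0,0,0],"tz":[0,0,0,0,0,0],"wx":[0,0,0,0,0,0],"wy":[0,0,0,0,0,0],"wz":[0,0,0,0,0,0]},
)

```text
t: 3.0
tool_pos: [505.4, -224.7, 93.6]
orientation: [[0.97, 0.244, 0.0], [0.244, -0.97, -0.0], [0.0, 0.001, -1.0]]
wrist_force: [-0.3, -0.4, 0.2]
finger_gap: 0.0
grip_force: 0.0
```

Converted, 8 mm is 0.16, 6 mm is 0.12.

Call:
shift_gripper(
  motion={"tx":[0.12,0.16,0.16],"ty":[0,0,0],"tz":[0,0,0],"wx":[0,0,0],"wy":[0,0,0],"wz":[0,0,0]},
)

```text
t: 3.3
tool_pos: [525.1, -219.7, 93.4]
orientation: [[0.97, 0.243, -0.002], [0.243, -0.97, -0.001], [-0.002, 0.0, -1.0]]
wrist_force: [-6.0, -3.5, 4.4]
finger_gap: 0.1
grip_force: 3.3
```

Run:
```python
from h import *
import cv2
c=arm.capture("scene");cv2.imwrite("pics/s2.png",cv2.resize(c["image"][250:470,90:450,::-1],(720,440)))
```

```text
(no output)
```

View pics/s2.png

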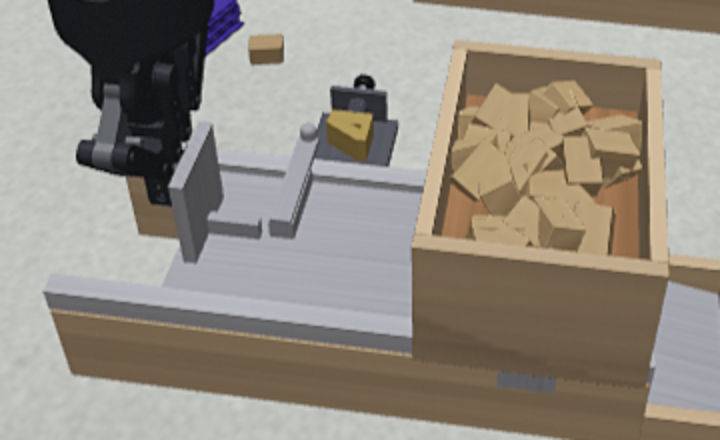

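The finger is on the tab and the gate is moving. The tab's top centre in this crop is about (193,157), with the catch (brass, about (350,130)) still ahead of it.

Run:
```python
from h import *
c=arm.capture("scene");p=ray(c,186.5,328.5,130);o=arm.get_obs();print(p,(np.array(o["orientation"]).T@(p-o["tool_pos"])))
T=np.array(o["orientation"]).T
for q in ((90+413/2,250+240/2),(90+457/2,250+45/2)): print(T@(ray(c,*q,165)-o["tool_pos"]))
```

```text
[ 543.45812153 -218.94063503  130.        ] [ 16.76196944   3.9567479  -36.7296526 ]
[145.77120474  73.63173106 -71.71825679]
[148.81788171 -66.96915267 -71.69247065]
```

Call:
shift_gripper(
  motion={"tx":[0.12,0.16,0.16,0.16],"ty":[0,0,0,0],"tz":[0,0,0,0],"wx":[0,0,0,0],"wy":[0,0,0,0],"wz":[0,0,0,0]},
)

```text
t: 3.8
tool_pos: [552.6, -212.7, 93.2]
orientation: [[0.97, 0.243, -0.004], [0.243, -0.97, -0.001], [-0.004, 0.0, -1.0]]
wrist_force: [-13.4, -6.2, 6.7]
finger_gap: -0.3
grip_force: 8.2
```

Converted, 5 mm is 0.1.

Call:
shift_gripper(
  motion={"tx":[0.1,0.1],"ty":[0,0],"tz":[0,0],"wx":[0,0],"wy":[0,0],"wz":[0,0]},
)

```text
t: 4.0
tool_pos: [563.4, -210.1, 93.3]
orientation: [[0.97, 0.243, -0.002], [0.243, -0.97, -0.001], [-0.002, 0.0, -1.0]]
wrist_force: [-4.8, -2.9, 1.8]
finger_gap: -0.2
grip_force: 2.7
```

Call:
shift_gripper(
  motion={"tx":[0.06,0.04],"ty":[0,0],"tz":[0,0],"wx":[0,0],"wy":[0,0],"wz":[0,0]},
)

```text
t: 4.2
tool_pos: [568.5, -208.8, 93.3]
orientation: [[0.97, 0.243, -0.001], [0.243, -0.97, -0.001], [-0.002, 0.0, -1.0]]
wrist_force: [-10.6, -6.8, 3.8]
finger_gap: 0.6
grip_force: 6.9
```

Call:
shift_gripper(
  motion={"tx":[0.04,0.04],"ty":[0,0],"tz":[0,0],"wx":[0,0],"wy":[0,0],"wz":[0,0]},
)

```text
t: 4.4
tool_pos: [568.5, -208.8, 93.2]
orientation: [[0.97, 0.242, -0.008], [0.242, -0.97, -0.003], [-0.009, 0.001, -1.0]]
wrist_force: [-28.1, -11.1, 15.5]
finger_gap: -0.2
grip_force: 14.8
```

It has hit a firm stop: no travel at about 30 N, well over the catch's 13 N. One small extra press, then back off and look.

Converted, 1 mm is 0.02.

Call:
shift_gripper(
  motion={"tx":[0.02,0],"ty":[0,0],"tz":[0,0],"wx":[0,0],"wy":[0,0],"wz":[0,0]},
)

```text
t: 4.6
tool_pos: [568.5, -208.8, 93.3]
orientation: [[0.97, 0.241, -0.01], [0.241, -0.97, -0.003], [-0.01, 0.0, -1.0]]
wrist_force: [-25.7, -10.7, 14.4]
finger_gap: -0.1
grip_force: 13.7
```

Call:
shift_gripper(
  motion={"tx":[-0.2,-0.4,-0.5,-0.2,0,0,0,0],"ty":[0,0,0,0,0,0,0,0],"tz":[0,0,0,-0.5,-0.8,-0.6,-0.2,0],"wx":[0,0,0,0,0,0,0,0],"wy":[0,0,0,0,0,0,0,0],"wz":[0,0,0,0,0,0,0,0]},
)

```text
t: 5.4
tool_pos: [512.0, -223.3, 199.7]
orientation: [[0.97, 0.244, 0.003], [0.244, -0.97, -0.001], [0.003, 0.002, -1.0]]
wrist_force: [0.3, -0.7, -0.5]
finger_gap: -0.2
grip_force: 0.0
```

Run:
```python
from h import *
import cv2
a=arm.capture("scene");b=arm.capture("top")
cv2.imwrite("pics/f.png",np.hstack([cv2.resize(a["image"][270:420,160:310,::-1],(400,400)),cv2.resize(b["image"][190:340,370:520,::-1],(400,400))]))
c=arm.capture("wrist");cv2.imwrite("pics/w2.png",c["image"][:,:,::-1])
```

```text
(no output)
```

View pics/f.png

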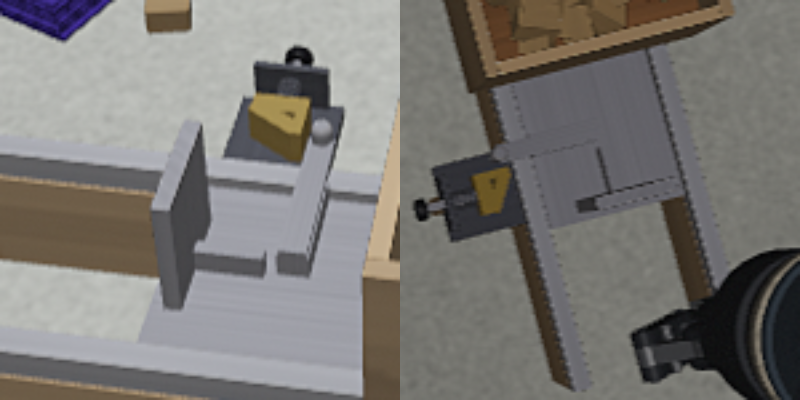

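View pics/w2.png

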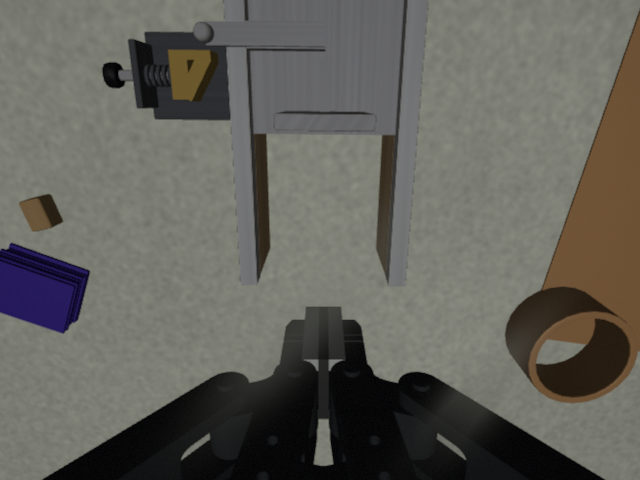

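The gate pin (203,33 in the wrist view) has passed the wedge's flat face. The brass wedge in the top view is back where it began, fully out. The gate reached its hard stop and the gripper is clear, so I'm handing in.

```bash
python3 -c "
from cell import arm
print(arm.hand_in())"
```

```text
the job is handed in; nothing more can be done
None
```

The wide hopper's gate is pushed to its hard stop with the catch sprung back out behind the pin, the gripper is clear, the narrow hopper's gate was never approached, and the job was handed in about 5.5 s into the 32 s.

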